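Kick the trolley frame's stand leg down and hold the frame upright

ROBOT

A 6-joint arm with a two-finger parallel gripper is mounted at the origin on the work surface. World frame = base frame: x ahead of the robot, y to its left, z up, the work surface at z = 0. Lengths are in mm, angles in degrees, forces in N, time in s.
With the tool pointing down it reaches from about 250 to 800 mm from the base axis. Payload 3.9 kg.
Tool frame: the origin (TCP) lies midway between the tips of the shut fingers; the grasp point (between the pads) lies 19 mm behind it; z points along the fingers, y is the line along which they close (so a half turn about z gives the same grasp; the last joint's range is limited). The gripper opens to 85 mm and grips with 20 to 120 N. Pads are 22 mm wide; open, the fingers measure 114 mm over their backs; the gripper's body (76 mm by 85 mm) begins 54 mm behind the grasp point. The pads swing forward as they close: fully open they stand 13 mm farther back than shut.
Start: joints at [-65.661, 14.897, -7.913, 67.191, 0, 90], TCP at [216.367, -478.331, 231.304] pointing down, gripper open.
Joint ranges: [-159.42, 159.42], [-47.68, 98.78], [-73.54, 78.23], [-108.79, 121.32], [-90, 84.71], [-180, 180]. Speed limits (degrees/s): [147.25, 147.25, 180, 180, 180, 180].

INTERFACE

Orientations are given as a 3x3 rotation matrix whose columns are the frame's x, y, z axes.
In Python, from bench import r, vision gives the robot as it stands (r), with the cameras (vision).
- The arm moves only by the shell command python3 steer.py 'ROWS' [OPENING] [FORCE]. ROWS is a JSON list that holds a single list of rows (three levels of brackets), with 1 to 5 rows, each of 6 numbers: dx, dy, dz in a scale on which 1.0 is 800 mm, then a rotation vector rx, ry, rz in a scale on which 1.0 is 180 degrees; each row is the pose to reach, as a shift and turn from the pose commanded when the command began, along the tool's axes at that moment; what a row does not reach only later rows make up. A row lasts 1/12 s, in which the tool goes at most 41.7 mm and 7.16 degrees, less where a joint would pass 70% of its speed; a pose out of reach is approached as far as the arm can. OPENING is the opening from 0.0 (shut) to 1.0 (fully open), set as the command begins (- or left out keeps the last). The fingers move at their own pace and stop on an object; FORCE is the grip in N (left out, the last holds). Time passes only in rows, so rows that do not move let the fingers close. It prints the time, the measured TCP pose, the force, the opening and the grip force at its end. Input that does not fit is refused with a message, and nothing moves.
- r.get_state(): the state, without advancing time (a new reading comes with each control period).
- vision.camera(name): name is "scene" or "top" or "wrist"; returns the picture (400x640x3 uint8, red, green, blue); there is no depth.
- vision.camera_model(name): a dict with "vertical_fov" (degrees; the focal length in pixels is half the picture's height over the tangent of half this angle, whatever the lens; pixels are square), "cx", "cy" (the principal point, pixels), "world_from_camera" (4x4, takes a point from camera to world coordinates). Camera axes: x right, y down, z forward; pixel columns grow to the right and rows downward; lengths in mm; the calibration is good to about 2 mm. A picture is of the moment at which its call begins: read the wrist's pose just before it. camera_model takes no time and is no camera call; for the wrist camera it gives the pose at the moment of the call.
- r.finish_job(): hands the job in; it is judged then, once.
The state is a dict: "time_s": time; "joints": joint angles; "qvel": joint speeds; "joint_efforts": joint torques, N m; "ee_pos": TCP position; "tcp_rot": TCP orientation; "wrist_force": force on the tool from outside, world axes, zero at the start; "wrist_torque": the same for the moment, N m; "opening": opening from 0.0 (shut) to 1.0 (fully open); "grasp_force": force on a finger pad.
Only numpy, scipy, OpenCV 4.12 (cv2) and the standard library are available. Lean on these libraries where they do the work, as an engineer would, in place of code of your own. Each camera call takes 0.05 s, during which the arm holds its last target. There are 200 camera calls.

TASK

A red trolley frame rocks on its hub in the green axle stand and leans over towards its stand leg, which is folded up and sticks out sideways. With the frame still leaning, flip the leg down past its centre until it snaps fully down; then take the frame by the black sleeve on its top bar, bring it upright without letting it fall over to the other side, and finish while still holding it upright and still by the sleeve. Leave the stone, jar, mallet and mug around it where they are.

Things in the scene. Friction and masses are not known exactly. Their poses are not given: they have to be found in the camera images.
- axle_stand: Green stand fixed to the bench: base 240 x 150 x 12 mm, two bearing cheeks (x = +-85 mm, 90 mm high), four posts with rubber pads (x = +-55, y = +35 and -42 mm, 131 mm high). Origin: centre of its underside, on the bench. x runs along the axle, whose centre line lies 70 mm above the origin; +y points to the leg side, to which the frame leans at the start; z up. May be turned on the bench.
- rock (a joint): Lean of the frame about the axle, rad: 0 = upright, positive = leaning to the stand's +y (leg side), where rubber pads stop it at 0.20 (the start); on the other side it would fall to a stop at -0.30. It swings freely with hardly any friction; upright it still tends to fall to the leg side (about 0.15 N m).
- trolley_frame: Red tubular frame standing on the aluminium hub (68 mm flanges): two upright tubes of 22 mm diameter at x = +-55 mm, a top bar along x 225 mm above the axle, and a cross tube 95 mm above it. About 0.8 kg with the hub. Origin: on the axle centre; x along the axle, z along the uprights, so that it tilts with the frame.
- grip_sleeve: Black rubber sleeve on the top bar (it can turn on the bar with a little friction), 26 mm diameter, 80 mm long, lying along the frame's x axis. Origin: its centre, 225 mm from the axle along the frame's z (295 mm above the bench with the frame upright). Nothing within 75 mm below it; can be pinched from above across the bar, between the uprights.
- kick_leg (a joint): Swing of the stand leg about its pivot, relative to the frame, rad: 0 = folded up (start), 1.25 = fully down at its stop. An over-centre spring (brass barrel beside the pivot) pushes it back to 0 below about 0.5 and snaps it on to 1.25 beyond; flipping it takes about 5 N pushed down 130 mm out from the pivot, most at the beginning.
- leg_pivot (a point): Pivot of the stand leg on the frame: 30 mm to the leg side of the frame's midplane and 115 mm above the axle, at mid-width (x = 0). The leg swings in the plane x = 0 of the stand.
- leg_foot (a point): Centre of the leg's foot end, 190 mm from the pivot; the leg is a straight steel rod, 14 mm diameter, with an orange foot 20 mm thick, 30 mm long, ending 10 mm beyond this point. Folded, with the frame leaning, the leg points out sideways and a little upward (about 0.25 rad); fully down it slopes steeply to just above the bench.
- marble_offcut: White stone offcut, 90 x 60 x 73 mm, loose, to be left alone. Origin: centre of its underside.
- polish_jar: Jar with yellow cap, 60 mm diameter, 80 mm high, loose, to be left alone. Origin: centre of its underside.
- mallet: Hammer lying on the bench, loose, to be left alone. Origin: underside, about its middle.
- tin_mug: Steel cup, 72 mm diameter, 80 mm high, loose, to be left alone. Origin: centre of its underside.

How it is judged (in metres and radians):
On the way, in this order (a step that is already met when the one before it is completed fails the run):
1. the stand leg is fully down while the frame still leans to the leg side (value of joint kick_leg above 1.15 rad and value of joint rock above 0.12 rad), for 0.1 s.
2. the frame is upright, held by its sleeve (value of joint rock between -0.07 and 0.07 rad and contact force between the fingers and grip_sleeve above 3 N), for 0.5 s.
At the end, for the whole second after the job is handed in: The stand leg is fully down (kick_leg above 1.15 rad), the frame is upright within 0.07 rad (4 degrees) and still (under 0.05 rad/s), the fingers hold the sleeve with more than 3 N, and no bystander is more than 30 mm from its start (all of step 2 and value of joint kick_leg above 1.15 rad and velocity of joint rock between -0.05 and 0.05 rad/s and distance of each of marble_offcut, polish_jar, mallet, tin_mug from where it was at the start of the episode below 0.03 m); the arm keeps its last pose, push and grip.
It fails at once if the frame is raised from its lean before the leg is down (value of joint rock below 0.1 rad and value of joint kick_leg below 1 rad).
It fails at once if the frame falls over to the other side (more than 0.2 rad past upright) (value of joint rock below -0.2 rad).
It fails at once if the stone, jar, mallet or mug is pushed more than 30 mm (distance of any of marble_offcut, polish_jar, mallet, tin_mug from where it was at the start of the episode above 0.03 m).
It also fails if it takes over 42 s, if anything falls off the work surface, if the arm or the gripper's body presses on something with over 40 N, if the wrist force passes 120 N, or if a joint passes its speed limit or range.

## Working session

There is one attempt and no reset: what is moved stays moved. The work goes in short steps, Python scripts to look and compute and a shell command to move; the robot and the scene stay as the last step left them, time stands still between calls to the robot, and variables do not carry over. Pictures are saved under pics/ and viewed, at most 10 in all, crops included, and the job is handed in when it is done.

```bash
ls; mkdir -p pics; python3 - <<'E'
from bench import r, vision
import cv2,numpy as np
for n in("scene","top"):
    cv2.imwrite(f"pics/{n}0.png",vision.camera(n)[:,:,::-1]); m=vision.camera_model(n); print(n,m["vertical_fov"],m["cx"],m["cy"],np.round(m["world_from_camera"],3).tolist())
s=r.get_state();print(s["time_s"],np.round(s["tcp_rot"],3).tolist())
E
```

```text
bench.py
pics
steer.py
scene 56.540740698226195 313.80998678543097 199.8782762107026 [[-0.467, 0.657, -0.592, 1254.592], [0.884, 0.343, -0.317, 398.95], [-0.005, -0.671, -0.741, 958.05], [0.0, 0.0, 0.0, 1.0]]
top 57.87638705030446 317.25131287010566 200.35678291677578 [[-0.003, -0.988, 0.154, 488.599], [-1.0, 0.002, -0.01, 62.576], [0.01, -0.154, -0.988, 985.738], [0.0, 0.0, 0.0, 1.0]]
0.1 [[0.911, 0.412, -0.001], [0.412, -0.911, 0.002], [-0.0, -0.002, -1.0]]
```

View pics/scene0.png

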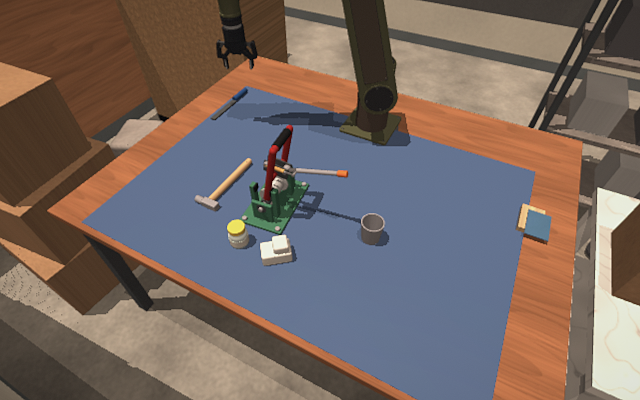

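View pics/top0.png

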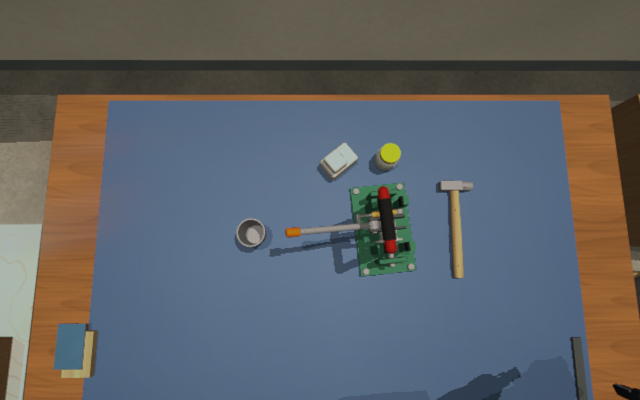

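The scene shows the frame leaning to the leg, with the orange foot near (342,173) and the black sleeve near (282,138). In the top view the foot is at (293,232), the sleeve at (387,220), the mug at (251,233), and the leg points roughly towards world +y.

```bash
cat > h.py <<'E'
from bench import r, vision
import cv2,numpy as np
def ray(n,uv,m=None):
    m=m or vision.camera_model(n); T=np.array(m["world_from_camera"]); f=200/np.tan(np.radians(m["vertical_fov"]/2))
    d=T[:3,:3]@[(uv[0]-m["cx"])/f,(uv[1]-m["cy"])/f,1]; return T[:3,3],d/np.linalg.norm(d)
def onz(n,uv,z):
    o,d=ray(n,uv); return o+d*(z-o[2])/d[2]
def tri(a,b):
    A=np.zeros((3,3));B=np.zeros(3);rs=[a,b]
    for o,d in rs: P=np.eye(3)-np.outer(d,d);A+=P;B+=P@o
    p=np.linalg.solve(A,B); return p,[np.linalg.norm((np.eye(3)-np.outer(d,d))@(p-o)) for o,d in rs]
def cen(im,lo,hi,box):
    h=cv2.cvtColor(im,cv2.COLOR_RGB2HSV); m=cv2.inRange(h,lo,hi); k=np.zeros_like(m); x0,y0,x1,y1=box;k[y0:y1,x0:x1]=1;m=m*k
    n,l,st,c=cv2.connectedComponentsWithStats(m)
    i=1+np.argmax(st[1:,4]); return c[i],st[i],l==i
E
python3 - <<'E'
from h import *
S=cv2.imread("pics/scene0.png")[:,:,::-1].copy();T=cv2.imread("pics/top0.png")[:,:,::-1].copy()
def p(name,lo,hi,bs,bt):
    a,sa,_=cen(S,lo,hi,bs);b,sb,_=cen(T,lo,hi,bt);q=tri(ray("scene",a),ray("top",b));print(name,a.round(1),sa,b.round(1),sb,q[0].round(1),np.round(q[1],1));return q[0]
f=p("foot",(5,150,120),(18,255,255),(325,160,360,185),(280,220,305,245))
s=p("sleeve",(0,0,0),(180,255,60),(265,118,300,155),(375,185,400,250))
# red ends in top
h=cv2.cvtColor(T,cv2.COLOR_RGB2HSV);m=cv2.inRange(h,(0,150,60),(4,255,255))|cv2.inRange(h,(172,150,60),(180,255,255))
n,l,st,c=cv2.connectedComponentsWithStats(m)
e=[onz("top",c[i],s[2]) for i in range(1,n) if st[i,4]>15];print([x.round(1) for x in e],st[1:])
d=s-f;print("yaw foot->sleeve",np.degrees(np.arctan2(d[1],d[0])))
# base plate green
m=cv2.inRange(h,(50,80,30),(85,255,255));ys,xs=np.where(m>0);c,sz,a=cv2.minAreaRect(np.c_[xs,ys].astype(np.float32));print("green",c,sz,a)
for q in cv2.boxPoints((c,sz,a)): print(onz("top",q,12).round(1))
cv2.imwrite("pics/z.png",cv2.resize(np.hstack([T[130:290,230:420],S[110:270,200:390]]),None,fx=2.1,fy=2.1,interpolation=2)[:,:,::-1])
E
```

```text
foot [342.1 173.2] [337 170  11   7  60] [292.4 231.7] [286 228  14   9 112] [540.9 108.1 223.9] [0.6 0.6]
sleeve [282.5 137.8] [273 129  19  22 176] [386.4 217.3] [375 194  25  47 707] [561.6 -73.7 299.7] [2.7 2.7]
[array([609.9, -72. , 299.7]), array([509.2, -82.1, 299.7])] [[378 187  12  12 113]
 [385 239  12  14 140]]
yaw foot->sleeve -83.4972353546625
green (383.7231140136719, 228.7846221923828) (89.30500030517578, 58.544395446777344) 82.87498474121094
[674.6 -34.7  12. ]
[ 694.8 -195.2   12. ]
[ 454.8 -214.7   12. ]
[436.5 -60.   12. ]
```

View pics/z.png

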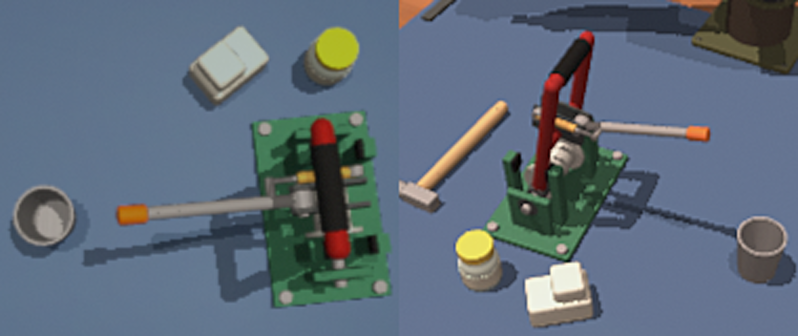

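The rows are not in the units I measure in: shifts go in shares of 800 mm and turns go in shares of 180 degrees. I convert before sending: 155 mm / 800 = 0.1938, -110 mm / 800 = -0.1375, 18.3 degrees / 180 = 0.1017.

```bash
python3 steer.py '[[[0.0388,-0.025,-0.0275,0,0,0.0333],[0.0775,-0.05,-0.055,0,0,0.0667],[0.1163,-0.075,-0.0825,0,0,0.1017],[0.155,-0.1,-0.11,0,0,0.1017],[0.1938,-0.125,-0.1375,0,0,0.1017]]]' 0; python3 - <<'E'
from h import *
s=r.get_state();R=np.array(s["tcp_rot"]);p=np.array(s["ee_pos"]);print(p.round(1),R.round(3).tolist())
print(R.T@(np.array([546.5,55.1,330])-p))
for uv in ((251,233),(338,161),(389,154)):print(onz("top",uv,75).round(0))
E
```

```text
time_s: 0.52
ee_pos: [313.6, -326.3, 338.6]
tcp_rot: [[0.995, 0.104, -0.001], [0.104, -0.995, 0.001], [-0.0, -0.001, -1.0]]
wrist_force: [0.8, -0.3, 0.3]
opening: 0.299
grasp_force: 0.0
[ 313.6 -326.3  338.6] [[0.995, 0.104, -0.001], [0.104, -0.995, 0.001], [-0.0, -0.001, -1.0]]
[ 271.40107524 -355.07415945    8.7667078 ]
[548. 220.  75.]
[734.  -1.  75.]
[ 753. -134.   75.]
```

In the tool's units: -160 mm / 800 = -0.2, -128 mm / 800 = -0.16.

```bash
python3 steer.py '[[[0.03,-0.04,-0.0038,0,0,0],[0.06,-0.08,-0.0075,0,0,0],[0.09,-0.12,-0.0075,0,0,0],[0.12,-0.16,-0.0075,0,0,0],[0.15,-0.2,-0.0075,0,0,0]]]'|head -2; python3 steer.py '[[[0.03,-0.0388,0,0,0,0],[0.06,-0.0775,0,0,0,0],[0.09,-0.1163,0,0,0,0],[0.12,-0.155,0,0,0,0],[0.15,-0.1938,0,0,0,0]]]'|head -2;  python3 steer.py '[[[0.025,-0.025,0,0,0,0],[0.0388,-0.05,0,0,0,0],[0.0388,-0.05,0.0375,0,0,0],[0.0388,-0.05,0.075,0,0,0],[0.0388,-0.05,0.1063,0,0,0]]]'; python3 - <<'E'
from h import *
s=r.get_state();R=np.array(s["tcp_rot"]);p=np.array(s["ee_pos"]);print(p.round(1),R.round(3).tolist())
print(R.T@(np.array([546.5,55.1,250])-p))
im=vision.camera("scene");cv2.imwrite("pics/a.png",cv2.resize(im[80:260,200:440],None,fx=3,fy=3,interpolation=2)[:,:,::-1])
E
```

```text
time_s: 0.93
ee_pos: [416.3, -154.4, 343.9]
time_s: 1.35
ee_pos: [519.3, 12.5, 343.7]
time_s: 1.77
ee_pos: [545.2, 54.3, 256.9]
tcp_rot: [[0.994, 0.107, -0.001], [0.107, -0.994, -0.0], [-0.001, 0.0, -1.0]]
wrist_force: [-1.2, -0.8, -0.4]
opening: 0.002
grasp_force: 0.0
[545.2  54.3 256.9] [[0.994, 0.107, -0.001], [0.107, -0.994, -0.0], [-0.001, 0.0, -1.0]]
[ 1.34509499 -0.66828347  6.87076763]
```

View pics/a.png

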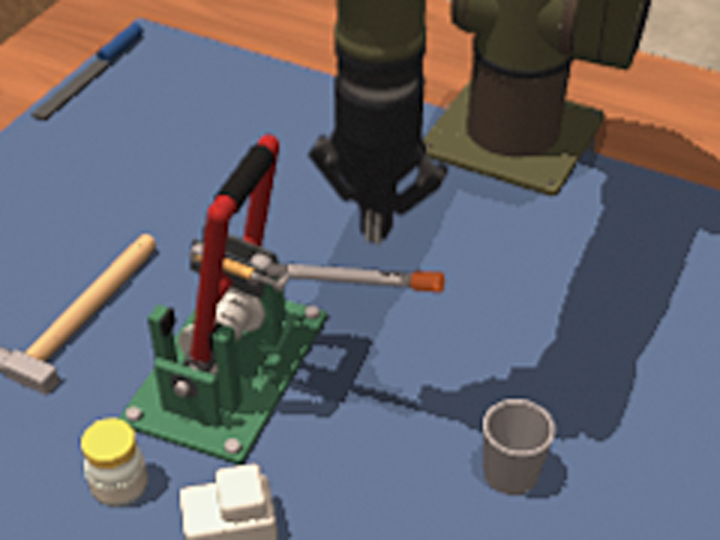

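The shut fingers are just above the leg, about (375,240) in the crop. Frame and leg have not moved. I push down now.

In the tool's units: 44 mm / 800 = 0.055, 36 mm / 800 = 0.045.

```bash
python3 steer.py '[[[0.0013,-0.0013,0.0125,0,0,0],[0.0013,-0.0013,0.025,0,0,0],[0.0013,-0.0013,0.035,0,0,0],[0.0013,-0.0013,0.045,0,0,0],[0.0013,-0.0013,0.055,0,0,0]]]'|sed -n '2p;4p';python3 steer.py '[[[0,0,0.0125,0,0,0],[0,0,0.025,0,0,0],[0,0,0.0375,0,0,0],[0,0,0.05,0,0,0],[0,0,0.0625,0,0,0]]]'|sed -n '2p;4p'; python3 - <<'E'
from h import *
im=vision.camera("scene");cv2.imwrite("pics/b.png",cv2.resize(im[80:260,200:440],None,fx=3,fy=3,interpolation=2)[:,:,::-1])
E
```

```text
ee_pos: [547.3, 54.8, 215.5]
wrist_force: [-1.9, 3.9, 11.1]
ee_pos: [548.3, 55.9, 166.3]
wrist_force: [0.4, 2.7, 4.0]
```

View pics/b.png

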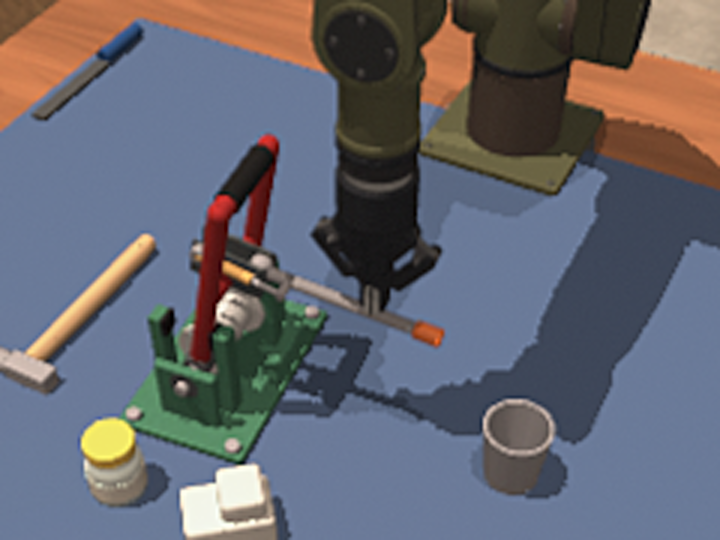

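The leg is part-way down under the fingertips (about (375,305)), and the frame still leans. I keep pushing past the centre.

In the tool's units: 60 mm / 800 = 0.075, 48 mm / 800 = 0.06.

```bash
python3 steer.py '[[[0,0,0.015,0,0,0],[0,0,0.03,0,0,0],[0,0,0.045,0,0,0],[0,0,0.06,0,0,0],[0,0,0.075,0,0,0]]]'|sed -n '2p;4p';python3 steer.py '[[[0,0,0.0125,0,0,0],[0,0,0.0125,0,0,0],[0,0,0.0125,0,0,0],[0,0,0.0125,0,0,0]]]'|sed -n '2p;4p'; python3 - <<'E'
from h import *
im=vision.camera("scene");cv2.imwrite("pics/c.png",cv2.resize(im[80:260,200:440],None,fx=3,fy=3,interpolation=2)[:,:,::-1])
E
```

```text
ee_pos: [546.5, 54.2, 104.6]
wrist_force: [-0.6, -0.6, -0.9]
ee_pos: [546.9, 54.6, 95.5]
wrist_force: [1.4, -0.3, 0.4]
```

View pics/c.png

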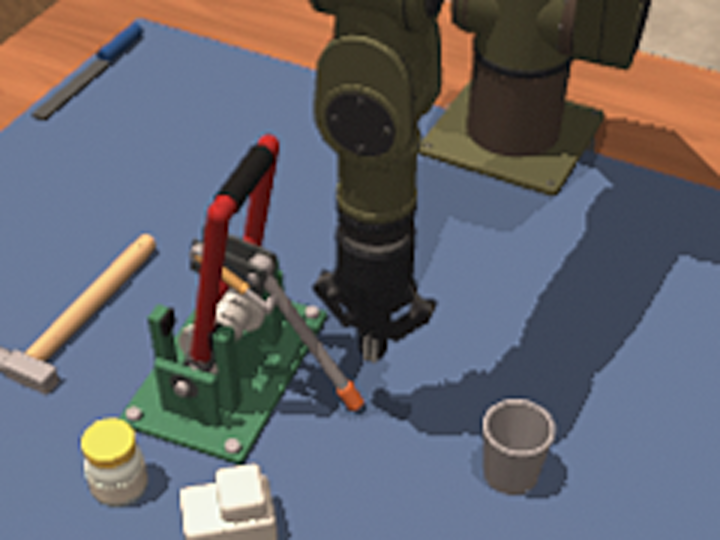

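The leg is snapped down: its orange foot is at (352,398) in the crop, close to the bench. The frame still leans, so I move up and over the sleeve.

In the tool's units: -205 mm / 800 = -0.2563, -164 mm / 800 = -0.205.

```bash
python3 steer.py '[[[0,0,-0.0513,0,0,0],[0,0,-0.1025,0,0,0],[0,0,-0.1538,0,0,0],[0,0,-0.205,0,0,0],[0,0,-0.2563,0,0,0]]]'|sed -n '2p';python3 steer.py '[[[0,0,-0.05,0,0,0],[0,0.025,-0.075,0,0,0],[0,0.075,-0.075,0,0,0],[0,0.1188,-0.075,0,0,0],[0,0.1663,-0.075,0,0,0]]]' 1|sed -n '2p'; python3 steer.py '[[[0,0,0,0,0,0],[0,0,0,0,0,0],[0,0,0,0,0,0]]]'; python3 - <<'E'
from h import *
m=vision.camera_model("wrist");im=vision.camera("wrist");cv2.imwrite("pics/w.png",im[:,:,::-1])
S=vision.camera("scene");T=vision.camera("top")
a,_,_=cen(S,(5,150,120),(18,255,255),(300,190,340,230));b,_,_=cen(T,(5,150,120),(18,255,255),(270,200,345,260))
print(a,b,tri(ray("scene",a),ray("top",b)))
print(m["vertical_fov"],m["cx"],m["cy"],np.round(m["world_from_camera"],3).tolist())
E
```

```text
ee_pos: [546.2, 54.6, 303.2]
ee_pos: [560.9, -78.5, 362.1]
time_s: 4.58
ee_pos: [560.4, -77.5, 360.6]
tcp_rot: [[0.995, 0.105, 0.001], [0.105, -0.995, 0.0], [0.001, -0.0, -1.0]]
wrist_force: [-0.1, 0.5, 0.2]
opening: 1.002
grasp_force: 0.0
[316.54545455 211.68181818] [325.36363636 234.40909091] (array([547.89750453,  31.08372382,  20.24806166]), [np.float64(0.5654154398235057), np.float64(0.5654154398235985)])
62.8495012845901 320.65860759813216 197.91922676158478 [[0.106, -0.94, -0.323, 643.236], [-0.994, -0.1, -0.035, -68.481], [0.0, 0.325, -0.946, 502.019], [0.0, 0.0, 0.0, 1.0]]
```

View pics/w.png

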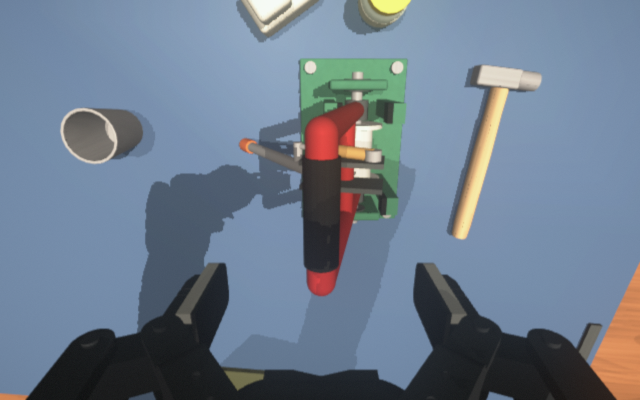

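The wrist view shows the bar (column 321) centred between the fingers (228 and 413). The sleeve spans rows 160–268, which puts its centre at about (559,-78). The foot triangulates to z ≈ 20, so the leg is fully down. I descend and grip.

In the tool's units: 91 mm / 800 = 0.1138, 80 mm / 800 = 0.1.

```bash
python3 steer.py '[[[0,0,0.025,0,0,0],[0,0,0.05,0,0,0],[0,0,0.075,0,0,0],[0,0,0.1,0,0,0],[0,0,0.1138,0,0,0]]]'|sed -n '2p;4p';python3 steer.py '[[[0,0,0,0,0,0],[0,0,0,0,0,0],[0,0,0,0,0,0],[0,0,0,0,0,0],[0,0,0,0,0,0]]]' 0 40; python3 steer.py '[[[0,0,0,0,0,0],[0,0,0,0,0,0],[0,0,0,0,0,0],[0,0,0,0,0,0],[0,0,0,0,0,0]]]'
```

```text
ee_pos: [559.3, -76.0, 266.8]
wrist_force: [-0.2, 0.9, 0.1]
time_s: 5.57
ee_pos: [561.1, -77.7, 270.2]
tcp_rot: [[0.994, 0.106, 0.002], [0.106, -0.994, -0.001], [0.002, 0.001, -1.0]]
wrist_force: [0.6, -6.3, 2.7]
opening: 0.295
grasp_force: 8.3
time_s: 5.98
ee_pos: [561.2, -77.8, 270.3]
tcp_rot: [[0.994, 0.105, 0.003], [0.105, -0.994, -0.0], [0.003, 0.001, -1.0]]
wrist_force: [0.5, -0.2, 5.6]
opening: 0.29
grasp_force: 39.5
```

In the tool's units: 11.2 mm / 800 = 0.014, 9 mm / 800 = 0.0113.

```bash
python3 steer.py '[[[0,0.0025,-0.0005,0,0,0],[0,0.005,-0.001,0,0,0],[0,0.0081,-0.0015,0,0,0],[0,0.0113,-0.002,0,0,0],[0,0.014,-0.0025,0,0,0]]]' - 60|sed -n '2p;4p;6p'; python3 steer.py '[[[0,0.0025,-0.0004,0,0,0],[0,0.005,-0.0008,0,0,0],[0,0.0081,-0.0011,0,0,0],[0,0.0113,-0.0015,0,0,0],[0,0.014,-0.0018,0,0,0]]]'|sed -n '2p;4p;6p'; python3 steer.py '[[[0,0.0025,-0.0003,0,0,0],[0,0.005,-0.0004,0,0,0],[0,0.0081,-0.0006,0,0,0],[0,0.0113,-0.0009,0,0,0],[0,0.014,-0.001,0,0,0]]]'|sed -n '2p;4p;6p'; python3 steer.py '[[[0,0.0025,0,0,0,0],[0,0.005,-0.0001,0,0,0],[0,0.0081,-0.0003,0,0,0],[0,0.0113,-0.0004,0,0,0],[0,0.0138,-0.0004,0,0,0]]]'|sed -n '2p;4p;6p'; python3 steer.py '[[[0,0,0,0,0,0],[0,0,0,0,0,0],[0,0,0,0,0,0],[0,0,0,0,0,0],[0,0,0,0,0,0]]]';python3 - <<'E'
from h import *
im=vision.camera("scene");cv2.imwrite("pics/d.png",cv2.resize(im[80:260,200:440],None,fx=3,fy=3,interpolation=2)[:,:,::-1])
S=im;T=vision.camera("top")
a,_,_=cen(S,(5,150,120),(18,255,255),(290,180,350,230));b,_,_=cen(T,(5,150,120),(18,255,255),(270,200,360,260))
q=tri(ray("scene",a),ray("top",b));print(a,b,q,(q[0]-[565.1,-122.1,70])@[-.1045,.9945,0])
E
```

```text
ee_pos: [562.2, -88.0, 272.3]
wrist_force: [0.3, 2.1, 6.2]
grasp_force: 58.5
ee_pos: [563.4, -99.4, 273.7]
wrist_force: [-0.5, 1.8, 5.7]
grasp_force: 58.5
ee_pos: [564.6, -110.7, 274.6]
wrist_force: [-0.7, 2.3, 6.0]
grasp_force: 58.6
ee_pos: [565.7, -121.9, 274.9]
wrist_force: [-0.7, 0.9, 5.9]
grasp_force: 58.6
time_s: 8.07
ee_pos: [565.7, -122.0, 274.9]
tcp_rot: [[0.994, 0.105, 0.003], [0.105, -0.994, -0.0], [0.003, 0.0, -1.0]]
wrist_force: [-1.2, 0.7, 6.1]
opening: 0.287
grasp_force: 58.7
[318.45652174 206.04347826] [323.33333333 233.64912281] (array([547.78966572,  37.62380468,  51.93169078]), [np.float64(0.23248987576548122), np.float64(0.23248987576550917)]) 160.654253689488
```

View pics/d.png

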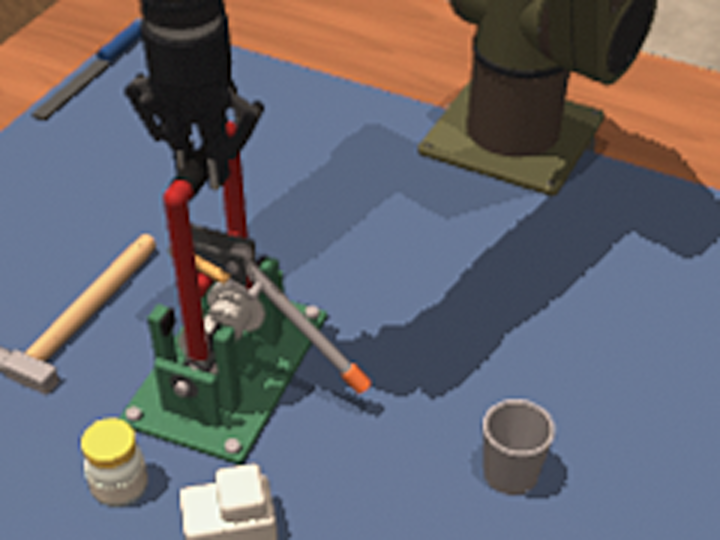

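The frame is upright and held by the sleeve. The foot direction gives a lean of about 0.00 rad, the leg is still down, and the mallet, jar, stone and mug haven't moved.

```bash
python3 steer.py '[[[0,0,0,0,0,0],[0,0,0,0,0,0],[0,0,0,0,0,0],[0,0,0,0,0,0],[0,0,0,0,0,0]]]'|sed -n '1,2p;6p'; python3 -c "
from bench import r, vision
print(r.finish_job())"
```

```text
time_s: 8.58
ee_pos: [565.7, -122.0, 274.9]
grasp_force: 58.7
the job is handed in; nothing more can be done
None
```

I handed the job in at 8.6 s with the leg snapped fully down, the frame held upright (lean about 0.00 rad) by the sleeve at 59 N, and the stone, jar, mallet and mug where they were; no verdict came back.

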